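# Turn the jar to the scanner, then hold the index plunger out

### The job

Turn the black-lidded jar in its round nest until the raised bar-code plate on its side squarely faces the window of the scanner block, leave it standing fully down in the nest and let go of it. Then take the black knob of the sprung index plunger, pull it straight back as far as it goes so that the pin is well clear of its hole in the carriage, and finish while still holding it pulled back. Leave the heatsink, the solder reel and the white dropper bottle where they stand.

Things in the scene. Friction and masses are not known exactly. Their poses are not given: they have to be found in the camera images.
- jig: Code-reading jig, fixed: light aluminium base plate 120 (x) x 255 (y) x 10 mm, y = -100 to +155 mm in its frame. Origin on the worktop, z up; place and yaw vary. On it, along its y: black scanner block at the +y end, round nest at y = 20, steel tongue with the seat hole at y = -45 to -39, grey plunger bracket at y = -75 to -57 (44 mm wide, top at z = 60). The plunger pulls out along the jig's -y.
- nest (a point): Centre of the round nest's floor, 20 mm above the worktop, axes as the jig's. The grey ring round it: inner radius 29 mm, outer 36 mm, 12 mm deep (rim 32 mm above the worktop).
- scan_window (a point): Centre of the scanner block's window, 46 mm above the worktop, 84 mm from the nest's axis along the jig's +y, looking to the jig's -y at the nest. The block is 60 x 44 mm, its top 68 mm above the worktop.
- jar: Loose jar (about 0.2 kg) standing in the nest: body 54 mm diameter, black lid 56 mm diameter, 74 to 93 mm above its base, fixed to it (turning the lid turns the jar, easily). Origin at the centre of its base, z up; its +x points to its mark (see code_plate). It starts 0.8 rad or more, either way, off facing the scanner; to face it, its +x must point along the jig's +y.
- code_plate: The jar's mark (not its printed label band), fixed to it, same origin and axes as the jar: a white plate with black bars, 26 mm wide, 36 mm high, on the jar's +x side, 25 to 61 mm above the jar's base, its face 30.5 mm from the axis; and above it on top of the lid a white rib 7 mm wide, 4 mm high, from 2 to 26 mm off the axis, pointing to +x.
- index_plunger (a joint): How far the sprung plunger is pulled out, in m: 0 seated with its 8 mm pin in the hole of the tongue, 0.018 fully back against its stop. The spring pulls it home with about 5 N at 0 and 9 N at 0.018; let go, it springs back. It slides level along the jig's -y and does not turn about its axis.
- pull_knob: The plunger's black round knob, 30 mm diameter, 20 mm long along the jig's y. Origin at its centre, 42 mm above the worktop, axes as the jig's; seated it is 111 mm from the jig's origin along the jig's -y. Free above, on both sides and 26 mm towards the bracket (only the bushing, 16 to 22 mm diameter); below it is the worktop. Can be gripped from above across the jig's x.
- seat_hole (a point): Centre of the seat hole (10 mm diameter) in the steel tongue, on the plunger's axis, 42 mm above the worktop.
- heatsink: Bystander: grey finned heatsink 40 x 40 x 12 mm, loose beside the jig; origin at the centre of its underside.
- solder_reel: Bystander: solder reel, 54 mm diameter, 30 mm high, loose beside the jig; origin at the centre of its underside.
- white_dropper: Bystander: small white dropper bottle, 22 mm diameter, 52 mm high, loose beside the jig; origin at the centre of its underside.
There are look-alikes about, which are no part of the job. What is meant by the jar is not brown, pink or yellow, and is the smaller of those in its own colour.

How it is judged:
By the outcome, as a careful person would: the job done as asked, in the order asked, and still so for the second after the job is handed in, while the arm keeps its last pose, push and grip.
It also fails if it takes over 67 s, if anything falls off the work surface, if the arm or the gripper's body presses on something with over 40 N, if the wrist force passes 120 N, or if a joint passes its speed limit or range.

### The arm

A 6-joint arm with a two-finger parallel gripper is mounted at the origin on a cart in front of the work surface, level with it; the furniture and walls round the work are solid. World frame = base frame: x ahead of the robot, y to its left, z up, the work surface at z = 0. Lengths are in m, angles in rad, forces in N, time in s.
With the tool pointing down it reaches from about 0.3 to 0.825 m from the base axis. Payload 5.4 kg.
Tool frame: the origin (TCP) lies on the centre line of the jaws, within the pads' length; the fingertips stand ahead of it and the grasp point (between the pads) lies 8 mm behind it (bot.nose_length is the z of the fingertips in the tool frame, in m); z points along the fingers, y is the line along which they close (so a half turn about z gives the same grasp; the last joint's range is limited). The gripper opens to 92 mm and grips with 3 to 60 N. Pads are 20 mm wide; open, the fingers measure 128 mm over their backs; the gripper's body (75 mm by 189 mm) begins 69 mm behind the grasp point.
Start: joints at [1.066, 0.158, 1.597, -0, 1.386, -0.21], TCP at [0.167, 0.55, 0.226] pointing down, gripper open.
Joint ranges: [-2.91, 2.91], [-0.94, 2.29], [0.18, 2.7], [-1.29, 4.43], [0.17, 2.64], [-3, 3]. Speed limits (rad/s): [2.57, 2.57, 3.14, 3.14, 3.14, 3.14].

### API

Orientations are given as a rotation vector (axis times angle).
In Python, from workcell import bot gives the robot as it stands.
- The arm moves only by the tool carry_out, never from a script. Its argument "motion" is one flat list of numbers, 5 for each row, row after row: the shift along the tool's x, y, z normalised to -1 to 1, where 1 is 40 mm, then the turn about the tool's z normalised to -1 to 1, where 1 is 5 degrees, then the closure, from 0 (fully open) to 1 (shut). A call has 1 to 8 rows; each row shifts and turns the commanded pose from where the row before left it, along the tool's axes as they then stand; what a row does not reach is not made up. A row lasts 1/10 s, in which the tool goes at most 50 mm and 8.59 degrees, less where a joint would pass 70% of its speed; a pose out of reach is approached as far as the arm can. A call with a number of a shift or a turn outside -1 to 1 is refused whole. A call with a gripper value outside its range is refused whole. The fingers move at their own pace and stop on an object; "squeeze" is the grip in N (left out, the last holds). Time passes only in rows, so rows that do not move let the fingers close. It gives the time, the measured TCP pose, the force, the opening and the grip force at its end, in the units of the state.
- bot.read_state(): the state, without advancing time (a new reading comes with each control period).
- bot.capture(name): name is "scene" or "side" or "wrist"; returns a dict with "image" (384x512x3 uint8, blue, green, red), "K" (3x3 intrinsics, pixels), "D" ([k1, k2, p1, p2, k3] as OpenCV has them; the pictures are not rectified), "world_to_cam" (4x4, takes a point from world to camera coordinates); the wrist camera has in their place "mount" (4x4, takes a point from camera to tool coordinates, whose origin is the TCP and whose axes are the flange's). Camera axes: x right, y down, z forward; pixel columns grow to the right and rows downward; lengths in m; the calibration is good to about 2 mm. A picture is of the moment at which its call begins: read the wrist's pose just before it. There is no depth.
- bot.sign_off(): hands the job in; it is judged then, once.
The state is a dict: "time_s": time; "joint_pos": joint angles; "qvel": joint speeds; "joint_torque": joint torques, N m; "position": TCP position; "tcp_rot": TCP orientation; "contact_force": force on the tool from outside, world axes, zero at the start; "moment": the same for the moment, N m; "gripper_width": finger opening in m; "grasp_force": force on a finger pad.
Only numpy, scipy, OpenCV 4.12 (cv2) and the standard library are available. Lean on these libraries where they do the work, as an engineer would, in place of code of your own. Each camera call takes 0.05 s, during which the arm holds its last target. There are 200 camera calls.

## Working session

There is one attempt and no reset: what is moved stays moved. The work goes in short steps, Python scripts to look and compute and a tool call to move; the robot and the scene stay as the last step left them, time stands still between calls to the robot, and variables do not carry over. Pictures are saved under pics/ and viewed, at most 10 in all, crops included, and the job is handed in when it is done.

Besides the shell and the picture viewer there is one more tool, called as name(argument=value, ...), one argument or row to a line, values as JSON. carry_out: Moves the arm, as the interface text tells. Scaled input: -1 to 1 covers 40 mm each way for a shift and 5 degrees each way for a turn. Its arguments: {"type":"object","properties":{"motion":{"type":"array","items":{"type":"number"}},"squeeze":{"type":"number"}},"required":["motion"]}

```bash
mkdir -p pics; ls; python3 - <<'E'
from workcell import bot
import cv2,numpy as np
s=bot.read_state();print({k:np.round(v,3).tolist() for k,v in s.items()},bot.nose_length)
ims=[]
for n in("scene","side"):
    c=bot.capture(n);cv2.imwrite(f"pics/{n}0.png",c["image"]);np.savez(f"{n}0.npz",**c)
    print(n,np.round(c["K"],1).tolist(),np.round(c["D"],3),np.round(c["world_to_cam"],3).tolist())
E
```

```text
pics
{'time_s': 0.0, 'joint_pos': [1.066, 0.159, 1.598, -0.0, 1.386, -0.21], 'qvel': [-0.002, -0.001, -0.002, 0.001, 0.001, 0.001], 'joint_torque': [-0.001, -38.555, -32.211, 0.07, 0.038, -0.0], 'position': [0.167, 0.55, 0.225], 'tcp_rot': [-0.461, -3.107, 0.003], 'contact_force': [0.319, 0.076, -0.812], 'moment': [-0.015, -0.019, 0.038], 'grasp_force': 0.0, 'gripper_width': 0.092} 0.011
scene [[388.0, 0.0, 244.2], [0.0, 388.0, 192.7], [0.0, 0.0, 1.0]] [0.033 0.    0.    0.    0.   ] [[0.71, -0.704, -0.006, -0.35], [-0.411, -0.409, -0.815, 0.287], [0.571, 0.581, -0.58, 0.67], [0.0, 0.0, 0.0, 1.0]]
side [[411.8, 0.0, 256.3], [0.0, 411.8, 194.7], [0.0, 0.0, 1.0]] [-0.015  0.     0.     0.     0.   ] [[0.903, -0.43, -0.007, -0.462], [-0.282, -0.578, -0.766, 0.229], [0.325, 0.693, -0.643, 0.697], [0.0, 0.0, 0.0, 1.0]]
```

View pics/scene0.png

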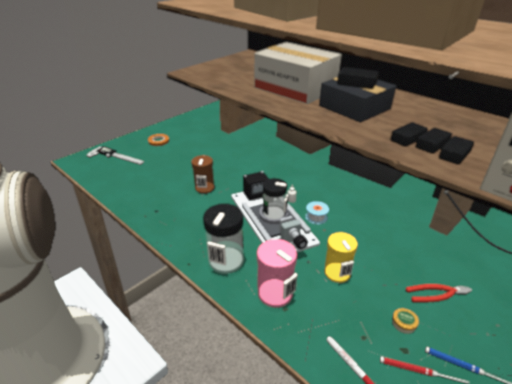

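View pics/side0.png

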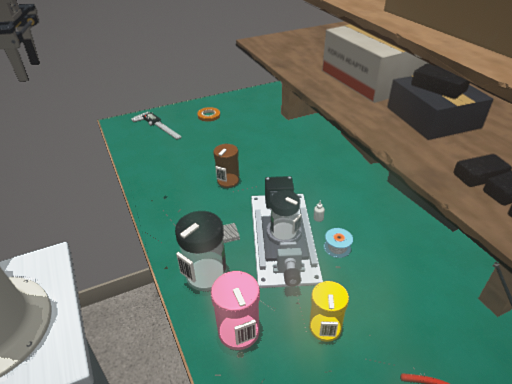

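The scene shows five candidates. The small clear, black-lidded jar in the jig is at scene (275,200) and side (286,212). The others are:
- large clear, black-lidded jar: scene (224,238), side (200,250)
- brown: scene (203,173)
- pink: scene (276,270)
- yellow: scene (341,257)

By the description I want the small clear one in the nest. I'll check it in a close crop.

```bash
cat > h.py <<'E'
import numpy as np,cv2
def ray(c,uv):
    p=cv2.undistortPoints(np.array([[uv]],float),c["K"],c["D"])[0,0]
    T=np.linalg.inv(c["world_to_cam"]); return T[:3,3],T[:3,:3]@np.r_[p,1]
def plane(c,uv,z):
    o,d=ray(c,uv); return o+d*(z-o[2])/d[2]
def tri(*cu):
    A=[];b=[]
    for c,uv in cu:
        o,d=ray(c,uv);d=d/np.linalg.norm(d);P=np.eye(3)-np.outer(d,d);A.append(P);b.append(P@o)
    x=np.linalg.lstsq(np.vstack(A),np.hstack(b),rcond=None)[0]
    return x,np.abs(np.vstack(A)@x-np.hstack(b)).max()
def project(c,X):
    W=c["world_to_cam"];return cv2.projectPoints(np.array(X,float).reshape(-1,1,3),cv2.Rodrigues(W[:3,:3])[0],W[:3,3],c["K"],c["D"])[0][:,0]
E
python3 - <<'E'
from h import *
S=dict(np.load("scene0.npz"));D=dict(np.load("side0.npz"))
a=cv2.resize(S["image"][160:260,225:335],None,fx=5,fy=5,interpolation=cv2.INTER_CUBIC)[:,:400*2]
b=cv2.resize(D["image"][165:295,235:335],None,fx=4,fy=4,interpolation=cv2.INTER_CUBIC)
im=np.zeros((560,800,3),np.uint8);a=cv2.resize(S["image"][165:255,228:323],None,fx=4,fy=4,interpolation=cv2.INTER_CUBIC)
im[:360,:380]=a;im[:520,400:800]=b;cv2.imwrite("pics/crop0.png",im)
print(tri((S,(275,184)),(D,(286,199))))
print(plane(S,(275,184),.113),plane(D,(286,199),.113))
E
```

```text
(array([ 0.55642927, -0.03871143,  0.11447268]), np.float64(0.0011041339928654081))
[ 0.55945624 -0.03522725  0.113     ] [ 0.55654117 -0.03937305  0.113     ]
```

View pics/crop0.png

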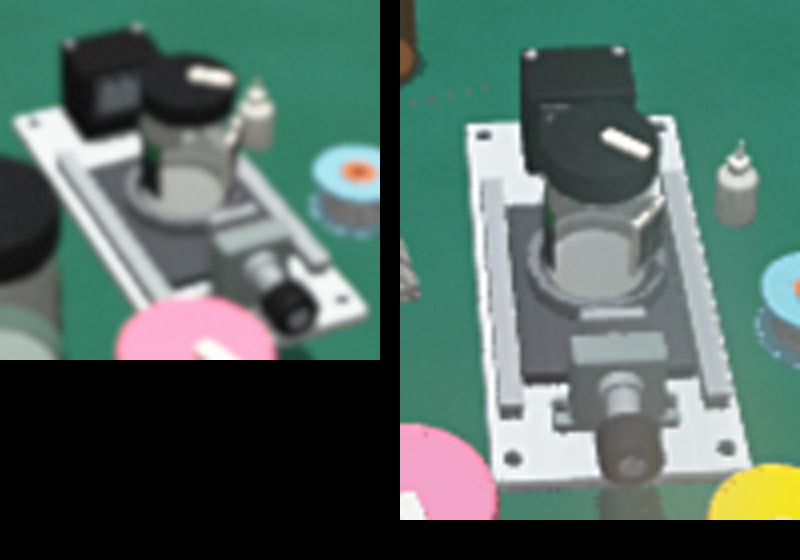

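The crop confirms it: the small clear jar stands in the nest. Its rib points at about crop-right (625,143), away from the scanner and to the right and towards the front. The plate is at (650,230), and the knob is at (632,448). Next I measure the jig axes, the jar, the knob and the obstacle heights.

```bash
python3 - <<'E'
from h import *
S=dict(np.load("scene0.npz"));D=dict(np.load("side0.npz"))
np.set_printoptions(precision=4,suppress=True)
sc=lambda x,y:(228+x/4-.4,165+y/4-.4); sd=lambda x,y:(235+(x-400)/4-.4,165+y/4-.4)
c=[plane(D,sd(*p),.01) for p in((467,125),(672,117),(752,465),(492,487))]
for p in c: print(p)
print("len",[np.linalg.norm(c[i]-c[(i+1)%4]) for i in range(4)])
c2=[plane(S,sc(*p),.01) for p in((14,118),(368,314))];print("scene corners",c2)
for n,a,b in(("rib tip",(232,79),(645,155)),("rib in",(190,71),(605,132)),("knob front c",(297,312),(630,465)),("scan top L",(68,43),(528,54)),("scan top R",(138,28),(618,51))):
    print(n,*tri((S,sc(*a)),(D,sd(*b))))
# colour lids: top ellipse centres by eye
hs=lambda im:cv2.cvtColor(im,cv2.COLOR_BGR2HSV)
for n,lo,hi in(("pink",(155,60,120),(178,255,255)),("yellow",(22,120,120),(34,255,255))):
    for q,C in(("scene",S),("side",D)):
        m=cv2.inRange(hs(C["image"]),lo,hi);k,l,st,ce=cv2.connectedComponentsWithStats(m)
        i=1+np.argmax(st[1:,4]);print(n,q,st[i])
for n,a,b in(("pink lid c",(277,248),(235,291)),("yellow lid c",(342,242),(331,295)),("black big lid c",(223,216),(200,227)),("reel",(317,207),(338,237)),("dropper tip",(292,186),(320,202)),("brown lid",(203,160),(227,151))):
    print(n,*tri((S,a),(D,b)))
E
```

```text
[0.5516 0.109  0.01  ]
[0.661  0.0636 0.01  ]
[ 0.5672 -0.1688  0.01  ]
[ 0.454  -0.1279  0.01  ]
len [np.float64(0.11837871078353354), np.float64(0.25067650640270783), np.float64(0.12045032237727803), np.float64(0.25616467027809803)]
scene corners [array([0.5562, 0.1145, 0.01  ]), array([ 0.5674, -0.1697,  0.01  ])]
rib tip [ 0.5615 -0.0661  0.1237] 0.0013895228131455273
rib in [ 0.5549 -0.0403  0.1202] 0.0013648199872804967
knob front c [ 0.4988 -0.1701  0.0535] 0.00215733652351896
scan top L [0.5758 0.081  0.0748] 0.0012724053425296478
scan top R [0.6204 0.061  0.0753] 0.0010957963536011583
pink scene [ 257  239   40   68 1942]
pink side [ 211  271   49   79 2550]
yellow scene [ 325  232   33   50 1025]
yellow side [ 310  281   39   60 1483]
pink lid c [ 0.3819 -0.2002  0.1336] 0.004284488249121643
yellow lid c [ 0.5231 -0.247   0.0912] 0.0011116679719144762
black big lid c [ 0.3811 -0.0535  0.1284] 0.0008341989666695582
reel [ 0.637  -0.1082  0.0407] 0.0015449903370004514
dropper tip [ 0.6549 -0.0135  0.0492] 0.0007948064335589478
brown lid [0.5285 0.1892 0.0947] 0.0019353968788777265
```

carry_out(
  motion=[-0.85,-0.7,-0.06,0,0,-0.85,-0.7,-0.06,0,0,-0.85,-0.7,-0.06,0,0,-0.85,-0.7,-0.06,0,0,-0.85,-0.7,-0.06,0,0,-0.85,-0.7,-0.06,0,0,-0.85,-0.7,-0.06,0,0,-0.85,-0.7,-0.06,0,0],
)

```text
time_s: 0.9
position: [0.3627, 0.2552, 0.2446]
tcp_rot: [-0.461, -3.107, 0.0]
contact_force: [0.3, -0.1, -0.2]
gripper_width: 0.0921
grasp_force: 0.0
```

carry_out(
  motion=[-0.85,-0.7,-0.06,-1,0,-0.85,-0.7,-0.06,1,0,-0.85,-0.7,-0.06,0,0,-0.85,-0.7,-0.06,0,0,-0.85,-0.7,-0.06,0,0,-0.85,-0.7,-0.06,0,0,-0.85,-0.7,-0.06,0,0,0,0,0,0,0],
)

```text
time_s: 1.7
position: [0.5378, -0.0017, 0.2611]
tcp_rot: [0.469, 3.106, -0.002]
contact_force: [1.0, -0.3, 0.2]
gripper_width: 0.0919
grasp_force: 0.0
```

```bash
cat >> h.py <<'E'
def wcam(bot):
    s=bot.read_state();c=bot.capture("wrist")
    T=np.eye(4);T[:3,:3]=cv2.Rodrigues(np.array(s["tcp_rot"],float))[0];T[:3,3]=s["position"]
    c["world_to_cam"]=np.linalg.inv(T@np.array(c["mount"]));return s,c,T
E
python3 - <<'E'
from h import *
from workcell import bot
np.set_printoptions(precision=4,suppress=True)
s,c,T=wcam(bot);print(s["time_s"],s["joint_pos"],T,np.array(c["mount"]),c["K"])
cv2.imwrite("pics/w1.png",c["image"]);np.savez("w1.npz",K=c["K"],D=c["D"],world_to_cam=c["world_to_cam"],image=c["image"])
E
```

```text
1.7 [-0.2273  0.0389  1.6553 -0.0013  1.4472 -1.4981] [[-0.9554  0.2954 -0.0001  0.5378]
 [ 0.2954  0.9554 -0.0013 -0.0017]
 [-0.0003 -0.0013 -1.      0.2611]
 [ 0.      0.      0.      1.    ]] [[ 0.0005 -0.9677 -0.2521  0.0698]
 [ 1.      0.0004  0.0004 -0.0004]
 [-0.0003 -0.2521  0.9677 -0.1589]
 [ 0.      0.      0.      1.    ]] [[307.0181   0.     258.3222]
 [  0.     307.0181 194.5984]
 [  0.       0.       1.    ]]
```

View pics/w1.png

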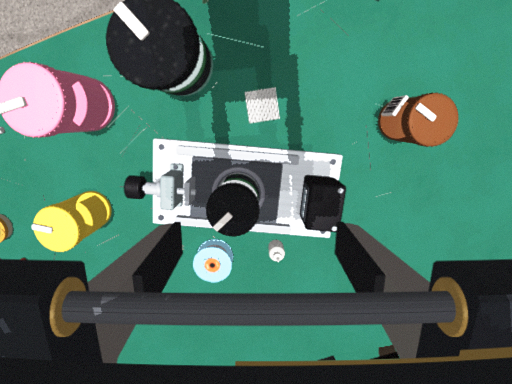

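The wrist view shows the jig from above: plate corners (153,140), (342,155), (337,237), (152,222), lid centre (233,208), rib pointing to (213,228), knob (134,187), scanner (322,203). The pink jar is at (40,100), yellow at (65,222), and the big black-lidded jar at (155,40). Next come finer numbers from masks.

```bash
cat > m.py <<'E'
from h import *
np.set_printoptions(precision=4,suppress=True)
def meas(c):
    im=c["image"];hsv=cv2.cvtColor(im,cv2.COLOR_BGR2HSV);out={}
    def comp(m,near=None):
        k,l,st,ce=cv2.connectedComponentsWithStats(m);i=1+(np.argmax(st[1:,4]) if near is None else np.argmin([np.hypot(*(q-near))+(1e3 if a<60 else 0) for q,a in zip(ce[1:],st[1:,4])]))
        return (l==i).astype(np.uint8),ce[i],st[i]
    return im,hsv,comp
def rib(c,near,z):
    "white rib pixels inside a lid circle -> world centroid, direction"
    im,hsv,comp=meas(c);m=cv2.inRange(hsv,(0,0,130),(180,70,255));k=np.zeros_like(m);cv2.circle(k,tuple(near),22,255,-1)
    m,ce,st=comp(m&k,np.array(near));ys,xs=np.nonzero(m)
    P=np.array([plane(c,p,z)[:2] for p in zip(xs,ys)]);mu=P.mean(0);w,v=np.linalg.eigh(np.cov((P-mu).T));t=(P-mu)@v[:,1]
    return ce,st,mu,v[:,1],np.sqrt(12*w)
E
python3 - <<'E'
from m import *
c=dict(np.load("w1.npz"))
im,hsv,comp=meas(c)
# plate
m=cv2.inRange(hsv,(0,0,150),(180,60,255));m[:125]=0;m[250:]=0;m[:,:148]=0;m[:,350:]=0
m,ce,st=comp(m);print("plate",st)
cn=cv2.findContours(m,cv2.RETR_EXTERNAL,cv2.CHAIN_APPROX_NONE)[0];p=np.vstack(cn)[:,0]
W=np.array([plane(c,q,.01)[:2] for q in p]).astype(np.float32)
r=cv2.minAreaRect(W*1000);b=cv2.boxPoints(r);print("rect mm",r,b.tolist())
print("rib",rib(c,(222,220),.117))
# lid
print("grey of lid/table", hsv[200,240],hsv[230,225],hsv[187,134])
m=cv2.inRange(hsv,(0,0,0),(180,255,50));k=np.zeros_like(m);cv2.circle(k,(233,208),34,255,-1)
lm,ce,st=comp(m&k,np.array([233,208]));print("lid",ce,st)
q=cv2.convexHull(np.vstack(cv2.findContours(lm,cv2.RETR_EXTERNAL,cv2.CHAIN_APPROX_NONE)[0]))[:,0]
L=np.array([plane(c,u,.113)[:2] for u in q]).astype(np.float32);print("lid circ",cv2.minEnclosingCircle(L*1000))
k[:]=0;cv2.circle(k,(134,187),16,255,-1);km,ce,st=comp(m&k,np.array([134,187]));print("knob",ce,st,plane(c,ce,.05))
E
```

```text
plate [ 148  138  195  100 7517]
rect mm ((560.5694580078125, -32.53620910644531), (260.699462890625, 123.13841247558594), 67.8741226196289) [[454.43902587890625, -130.09722900390625], [568.5093383789062, -176.47640991210938], [666.6998901367188, 65.02481079101562], [552.6295776367188, 111.40399169921875]]
rib (array([216.0603, 222.3017]), array([200, 212,  32,  20, 232], dtype=int32), array([ 0.562, -0.056]), array([0.0324, 0.9995]), array([0.0134, 0.0341]))
grey of lid/table [105  51  20] [100  32  24] [132  19  66]
lid [233.1304 208.1624] [ 206  184   54   52 2001]
lid circ ((555.039306640625, -36.31705093383789), 28.794946670532227)
knob [135.2562 186.4815] [125 176  22  23 324] [ 0.5077 -0.154   0.05  ]
```

carry_out(
  motion=[-0.68,-0.71,0,0,0,0,0,0,1,0,0,0,0,1,0,0,0,0,1,0,0,0,0,1,0,0,0,0,1,0,0,0,0,1,0,0,0,0,1,0],
)

```text
time_s: 2.55
position: [0.5531, -0.031, 0.2612]
tcp_rot: [-1.377, -2.822, -0.0]
contact_force: [-0.7, 0.1, -0.5]
gripper_width: 0.0922
grasp_force: 0.0
```

carry_out(
  motion=[0,0,0,1,0,0,0,0,1,0,0,0,0,1,0,0,0,0,1,0,0,0,0,1,0,0,0,0,1,0,0,0,0,1,0,0,0,0,1,0],
)

```text
time_s: 3.35
position: [0.5531, -0.031, 0.2612]
tcp_rot: [-2.259, -2.181, 0.0]
contact_force: [-0.3, 0.7, -0.1]
gripper_width: 0.0919
grasp_force: 0.0
```

carry_out(
  motion=[0,0,0.3,1,0,0,0,0.3,1,0,0,0,0.3,1,0,0,0,0.3,1,0,0,0,0.3,1,0,0,0,0,1,0,0,0,0,1,0,0,0,0,1,0],
)

```text
time_s: 4.15
position: [0.553, -0.031, 0.2012]
tcp_rot: [-2.869, -1.277, 0.001]
contact_force: [-0.3, 0.1, 0.1]
gripper_width: 0.092
grasp_force: 0.0
```

carry_out(
  motion=[0,0,0,1,0,0,0,0,1,0,0,0,0,1,0,0,0,0,1,0,0,0,0,1,0,0,0,0,1,0,0,0,0,0,0,0,0,0,0,0],
)

```text
time_s: 4.95
position: [0.5534, -0.0317, 0.2014]
tcp_rot: [-3.101, -0.499, 0.001]
contact_force: [-0.1, 0.2, 0.2]
gripper_width: 0.0918
grasp_force: 0.0
```

```bash
python3 - <<'E'
from h import *
from workcell import bot
np.set_printoptions(precision=4,suppress=True)
s,c,T=wcam(bot);print(s["time_s"],s["joint_pos"],T)
cv2.imwrite("pics/w2.png",c["image"]);np.savez("w2.npz",K=c["K"],D=c["D"],world_to_cam=c["world_to_cam"],image=c["image"])
E
```

```text
4.95 [-0.2753  0.1247  1.6829  0.0002  1.3346  0.9762] [[ 0.9495  0.3138 -0.0005  0.5534]
 [ 0.3138 -0.9495  0.0004 -0.0317]
 [-0.0004 -0.0005 -1.      0.2014]
 [ 0.      0.      0.      1.    ]]
```

View pics/w2.png

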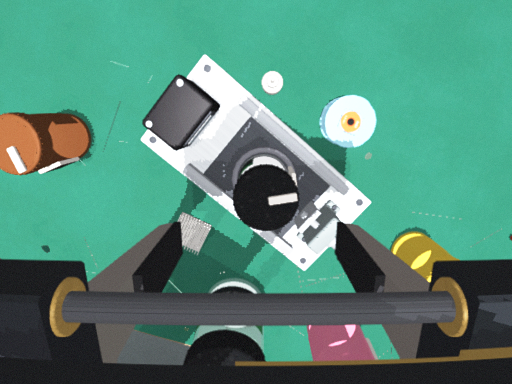

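This view from the other side shows the lid at (266,197), the rib from (268,201) to (298,198), the scanner at (180,110), and plate corners at (205,55), (370,202), (305,270), (141,140).

```bash
python3 - <<'E'
from m import *
c=dict(np.load("w2.npz"));c1=dict(np.load("w1.npz"))
im,hsv,comp=meas(c)
k=np.zeros(im.shape[:2],np.uint8);cv2.circle(k,(266,197),31,255,-1)
m=cv2.inRange(hsv,(0,0,150),(180,60,255))&k
m,ce,st=comp(m,np.array([284,199]));print("rib",ce,st)
ys,xs=np.nonzero(m);P=np.array([plane(c,p,.117)[:2] for p in zip(xs,ys)]);mu=P.mean(0);w,v=np.linalg.eigh(np.cov((P-mu).T));d=v[:,1]
print("rib centroid",mu,"dims",np.sqrt(12*w),"ang",np.degrees(np.arctan2(*d[::-1])))
hm={}
for n,C,ctr in(("w2",c,(266,197)),("w1",c1,(233,208))):
    h=cv2.cvtColor(C["image"],cv2.COLOR_BGR2HSV);mm=cv2.inRange(h,(0,0,0),(180,255,60));k[:]=0;cv2.circle(k,ctr,36,255,-1)
    mm,ce,st=comp(mm&k,np.array(ctr));q=cv2.convexHull(np.vstack(cv2.findContours(mm,cv2.RETR_EXTERNAL,cv2.CHAIN_APPROX_NONE)[0]))
    e=cv2.fitEllipse(q);hm[n]=e[0];L=np.array([plane(C,u,.113)[:2] for u in q[:,0]]).astype(np.float32);print(n,e,cv2.minEnclosingCircle(L*1000))
print("lid tri",tri((c,hm["w2"]),(c1,hm["w1"])))
m=cv2.inRange(hsv,(0,0,150),(180,60,255));k[:]=0;cv2.fillPoly(k,[np.array([(205,48),(380,202),(305,280),(131,140)])],255)
m,ce,st=comp(m&k);p=np.vstack(cv2.findContours(m,cv2.RETR_EXTERNAL,cv2.CHAIN_APPROX_NONE)[0])[:,0]
W=np.array([plane(c,q,.01)[:2] for q in p]).astype(np.float32)*1000
r=cv2.minAreaRect(W);print("plate",r,cv2.boxPoints(r).tolist())
E
```

```text
rib [282.2917 198.5958] [268 193  29  12 240]
rib centroid [ 0.564  -0.0497] dims [0.0072 0.0234] ang 117.8839658338892
w2 ((265.33148193359375, 197.31704711914062), (65.0021743774414, 66.97952270507812), 124.54302978515625) ((558.3841552734375, -35.88883972167969), 29.26510238647461)
w1 ((233.7157745361328, 204.822265625), (54.319610595703125, 62.75544738769531), 18.601402282714844) ((549.9764404296875, -34.22624206542969), 34.31657028198242)
lid tri (array([ 0.5551, -0.0374,  0.0941]), np.float64(0.001201506727766543))
plate ((559.6396484375, -33.398651123046875), (262.5025329589844, 120.65049743652344), 67.81971740722656) [[454.2281799316406, -132.16326904296875], [565.9506225585938, -177.71151733398438], [665.0511474609375, 65.365966796875], [553.3286743164062, 110.91421508789062]]
```

Rib direction is -62.1° and jig +y is 67.8°, so the jar needs +130° counter-clockwise, which is 26 rows at -1. Lid centre is (0.558, -0.037), matching the nest. Now centring, descending and gripping.

carry_out(
  motion=[0.07,0.16,0,0,0,0,0,0.6,0,0,0,0,0.6,0,0,0,0,0.6,0,0,0,0,0.5,0,0,0,0,0.34,0,0,0,0,0,0,0,0,0,0,0,0],
)

```text
time_s: 5.8
position: [0.5591, -0.0381, 0.0966]
tcp_rot: [3.102, 0.495, 0.001]
contact_force: [0.7, -0.0, -0.2]
gripper_width: 0.0914
grasp_force: 0.0
```

carry_out(
  motion=[0,0,0,0,1,0,0,0,0,1,0,0,0,0,1,0,0,0,0,1,0,0,0,0,1,0,0,0,0,1,0,0,0,0,1],
  squeeze=12,
)

```text
time_s: 6.5
position: [0.5587, -0.0378, 0.0962]
tcp_rot: [-3.102, -0.494, -0.0]
contact_force: [-0.3, 1.5, 2.5]
gripper_width: 0.0556
grasp_force: 12.0
```

Gripped at 55.6 mm, which matches the 56 mm lid. Turning -130° about tool z.

carry_out(
  motion=[0,0,0,-0.5,1,0,0,0,-1,1,0,0,0,-1,1,0,0,0,-1,1,0,0,0,-1,1,0,0,0,-1,1,0,0,0,-1,1,0,0,0,-1,1],
)

```text
time_s: 7.3
position: [0.5587, -0.0382, 0.0963]
tcp_rot: [2.776, 1.47, -0.0]
contact_force: [-0.5, 0.2, 2.8]
gripper_width: 0.0556
grasp_force: 12.0
```

carry_out(
  motion=[0,0,0,-1,1,0,0,0,-1,1,0,0,0,-1,1,0,0,0,-1,1,0,0,0,-1,1,0,0,0,-1,1,0,0,0,-1,1,0,0,0,-1,1],
)

```text
time_s: 8.1
position: [0.5588, -0.0381, 0.0962]
tcp_rot: [2.106, 2.331, 0.0]
contact_force: [-1.1, 0.3, 1.1]
gripper_width: 0.0558
grasp_force: 12.0
```

carry_out(
  motion=[0,0,0,-1,1,0,0,0,-1,1,0,0,0,-1,1,0,0,0,-1,1,0,0,0,-1,1,0,0,0,-1,1,0,0,0,-1,1,0,0,0,-1,1],
)

```text
time_s: 8.9
position: [0.5585, -0.0377, 0.0963]
tcp_rot: [-1.182, -2.91, -0.0]
contact_force: [-1.3, 0.5, 3.2]
gripper_width: 0.0554
grasp_force: 12.0
```

carry_out(
  motion=[0,0,0,-1,1,0,0,0,-1,1,0,0,0,-0.5,1,0,0,0,0,1,0,0,0,0,1],
)

```text
time_s: 9.4
position: [0.5586, -0.0379, 0.0964]
tcp_rot: [0.864, 3.02, -0.0]
contact_force: [-2.0, 1.0, 3.9]
gripper_width: 0.0557
grasp_force: 12.0
```

```bash
python3 - <<'E'
from m import *
from workcell import bot
s,c,T=wcam(bot);print(s["time_s"],s["joint_pos"],np.degrees(np.arctan2(T[1,1],T[0,1])),s["position"],s["contact_force"])
np.savez("w3.npz",K=c["K"],D=c["D"],world_to_cam=c["world_to_cam"],image=c["image"])
for n in("scene","side"):
    q=bot.capture(n);np.savez(n+"1.npz",**q)
cv2.imwrite("pics/w3.png",c["image"])
E
```

```text
9.4 [-0.2836  0.2551  1.7546 -0.0001  1.1318 -1.2968] 58.05717988356485 [ 0.5586 -0.0379  0.0964] [-1.987   1.0046  3.8511]
```

View pics/w3.png

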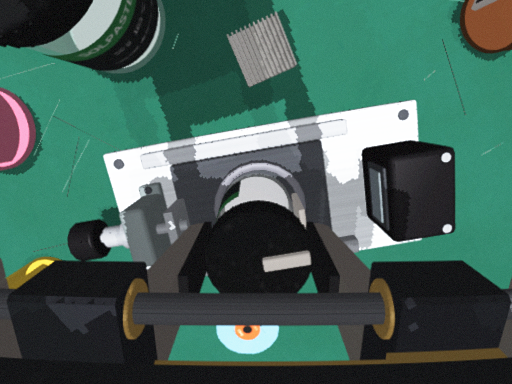

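The rib now points along (263,266) to (312,260), toward the scanner at (410,190). The jig's edge runs from (105,155) to (416,101). I'll measure the residual angle.

```bash
python3 - <<'E'
from m import *
c=dict(np.load("w3.npz"));im,hsv,comp=meas(c)
k=np.zeros(im.shape[:2],np.uint8);cv2.circle(k,(285,263),32,255,-1)
m,ce,st=comp(cv2.inRange(hsv,(0,0,140),(180,70,255))&k,np.array([287,263]));print("rib",ce,st)
ys,xs=np.nonzero(m);P=np.array([plane(c,p,.117)[:2] for p in zip(xs,ys)]);mu=P.mean(0);w,v=np.linalg.eigh(np.cov((P-mu).T));d=v[:,1]
print(mu,np.sqrt(12*w),"rib ang",np.degrees(np.arctan2(*d[::-1]))%180)
# jig far edge: first white pixel per column
g=cv2.inRange(hsv,(0,0,150),(180,60,255));g[:90]=0
pts=[(x,90+np.argmax(g[90:180,x]>0)) for x in list(range(115,220,3))+list(range(305,410,3))]
W=np.array([plane(c,p,.01)[:2] for p in pts],np.float32)
l=cv2.fitLine(W,cv2.DIST_HUBER,0,.001,.001).ravel();print("edge ang",np.degrees(np.arctan2(l[1],l[0]))%180)
# rib seen from side/scene afterwards; scanner front top edge
E
```

```text
rib [286.5212 261.3795] [263 252  48  20 614]
[ 0.5663 -0.0264] [0.0071 0.0234] rib ang 68.00062275604171
edge ang 67.87719
```

Rib is at 68.0° and the jig at 67.9°, so it faces the scanner square. Release and rise.

carry_out(
  motion=[0,0,0,0,0.3,0,0,0,0,0.1,0,0,0,0,0,0,0,0,0,0,0,0,0,0,0,0,0,0,0,0,0,0,-0.3,0,0],
)

```text
time_s: 10.25
position: [0.5572, -0.0375, 0.1067]
tcp_rot: [-0.862, -3.017, 0.0]
contact_force: [1.4, 0.0, -0.0]
gripper_width: 0.0917
grasp_force: 0.0
```

carry_out(
  motion=[0,0,-0.8,0,0,0,0,-0.8,0,0,0,0,-0.8,0,0,0,0,-0.6,0,0,0,0,0,1,0,0,0,0,1,0,0,0,0,1,0,0,0,0,1,0],
)

```text
time_s: 11.05
position: [0.5587, -0.0379, 0.2292]
tcp_rot: [1.379, 2.821, 0.0]
contact_force: [0.3, 0.4, -0.3]
gripper_width: 0.0923
grasp_force: 0.0
```

carry_out(
  motion=[0,0,0,1,0,0,0,0,1,0,0,0,0,1,0,0,0,0,1,0,0,0,0,1,0,0,0,0,1,0,0,0,0,1,0,0,0,0,1,0],
)

```text
time_s: 11.85
position: [0.5587, -0.0379, 0.2291]
tcp_rot: [2.261, 2.18, 0.001]
contact_force: [0.6, 0.4, -0.1]
gripper_width: 0.0917
grasp_force: 0.0
```

carry_out(
  motion=[0,0,0,1,0,0,0,0,1,0,0,0,0,1,0,0,0,0,1,0,0,0,0,0,0,0,0,0,0,0],
)

```text
time_s: 12.45
position: [0.5587, -0.0379, 0.2287]
tcp_rot: [2.6, 1.762, 0.001]
contact_force: [0.5, -0.2, -0.5]
gripper_width: 0.0917
grasp_force: 0.0
```

```bash
python3 - <<'E'
from m import *
from workcell import bot
s,c,T=wcam(bot);print(s["time_s"],s["joint_pos"],T,s["gripper_width"])
np.savez("w4.npz",K=c["K"],D=c["D"],world_to_cam=c["world_to_cam"],image=c["image"])
cv2.imwrite("pics/w4.png",c["image"])
E
```

```text
12.45 [-0.2836  0.1169  1.6367  0.      1.3872  0.0964] [[ 0.3709  0.9287  0.0007  0.5587]
 [ 0.9287 -0.3709 -0.0002 -0.0379]
 [ 0.0001  0.0008 -1.      0.2287]
 [ 0.      0.      0.      1.    ]] 0.09171796917074122
```

View pics/w4.png

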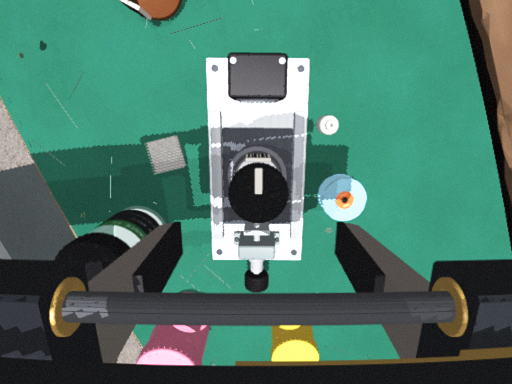

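The jar stands with its rib pointing straight at the scanner (rib (258,180), scanner (258,75)). The knob is at (256,281) and the plunger axis is along the image column. I'll move over the knob and measure it with the neighbours.

carry_out(
  motion=[-1,0,0,0,0,-1,0,0,0,0,-0.5,0,0,0,0,0,0,0,0,0,0,0,0,0,0],
)

```text
time_s: 13.0
position: [0.5214, -0.1306, 0.2282]
tcp_rot: [-2.603, -1.759, -0.001]
contact_force: [-0.3, 0.1, 0.7]
gripper_width: 0.0918
grasp_force: 0.0
```

```bash
python3 - <<'E'
from m import *
from workcell import bot
s,c,T=wcam(bot);print(s["time_s"],s["joint_pos"],T)
np.savez("w5.npz",K=c["K"],D=c["D"],world_to_cam=c["world_to_cam"],image=c["image"])
cv2.imwrite("pics/w5.png",c["image"])
E
```

```text
13.0 [-0.4707  0.0592  1.6994  0.0006  1.3829 -0.0886] [[ 0.3729  0.9279  0.0004  0.5214]
 [ 0.9279 -0.3729  0.0004 -0.1306]
 [ 0.0006  0.0002 -1.      0.2282]
 [ 0.      0.      0.      1.    ]]
```

View pics/w5.png

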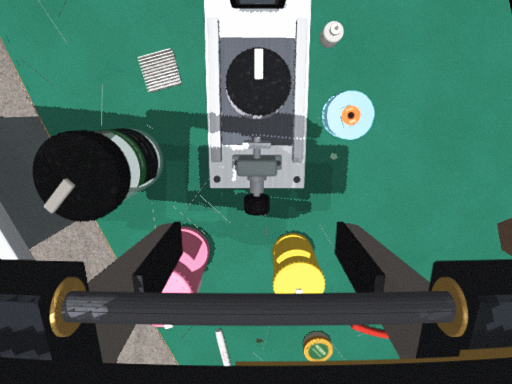

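The knob is at (256,204), and the pink jar's base is at (188,250) with its right edge at (208,250). The yellow jar's base is at (294,252) with edges (273,252), (316,252) and top edge 235. Next, clearances in jig axes relative to the knob.

```bash
python3 - <<'E'
from m import *
c=dict(np.load("w5.npz"));c4=dict(np.load("w4.npz"));c1=dict(np.load("w1.npz"));S=dict(np.load("scene1.npz"));D=dict(np.load("side1.npz"))
T=lambda C:np.linalg.inv(C["world_to_cam"])
yh=np.array([np.cos(np.radians(67.87)),np.sin(np.radians(67.87))]);xh=np.array([yh[1],-yh[0]])
def knob(C,ctr,r=17):
    h=cv2.cvtColor(C["image"],cv2.COLOR_BGR2HSV);m=cv2.inRange(h,(0,0,0),(180,255,75));k=np.zeros_like(m);cv2.circle(k,ctr,r,255,-1)
    k,l,st,ce=cv2.connectedComponentsWithStats(m&k);i=1+np.argmax(st[1:,4]);print(st[i]);return np.array([st[i,0]+(st[i,2]-1)/2,st[i,1]+(st[i,3]-1)/2])
a=knob(c,(256,204));b=knob(c4,(256,281));d=knob(c1,(134,187));print(a,b,d)
print("knob tri w5,w1",tri((c,a),(c1,d)));print("w5,w4",tri((c,a),(c4,b)))
K=plane(c,a,.045)[:2];print("knob at z=.045",K)
nest=np.array([.5582,-.037]);print("predicted knob",nest-.131*yh)
rel=lambda p:(np.round(((p[:2]-K)@xh)*1000,1),np.round(((p[:2]-K)@yh)*1000,1))
for n,p in(("yel L",(273,252)),("yel R",(316,252)),("yel top",(294,235)),("pink R",(208,250)),("pink top",(187,228))):
    print(n,rel(plane(c,p,.01)))
# tops from scene+side
for n,p in(("pink lid",tri((S,(277,248)),(D,(235,291)))[0]),("yellow lid",tri((S,(342,242)),(D,(331,295)))[0]),("pink w1",plane(c1,(33,102),.125)),("pink w1 edgeR",plane(c1,(65,98),.125)),("yellow w1",plane(c1,(57,228),.09)),("big w1",plane(c1,(152,42),.13))):print(n,p,rel(p))
print("pink lid tri side,w1",tri((D,(235,291)),(c1,(33,102))),tri((S,(277,248)),(c1,(33,102))))
print("yellow lid tri side,w1",tri((D,(331,295)),(c1,(57,228))))
E
```

```text
[239 189  35  28 667]
[245 269  23  23 424]
[124 172  24  27 437]
[256.  202.5] [256. 280.] [135.5 185. ]
knob tri w5,w1 (array([ 0.5078, -0.1588,  0.0361]), np.float64(0.0005153796589744963))
w5,w4 (array([ 0.5099, -0.1549,  0.0488]), np.float64(0.00013027474983740017))
knob at z=.045 [ 0.5093 -0.1559]
predicted knob [ 0.5089 -0.1583]
yel L (np.float64(22.7), np.float64(-78.8))
yel R (np.float64(80.3), np.float64(-78.7))
yel top (np.float64(49.9), np.float64(-54.3))
pink R (np.float64(-64.2), np.float64(-76.4))
pink top (np.float64(-90.6), np.float64(-45.3))
pink lid [ 0.3819 -0.2002  0.1336] (np.float64(-101.4), np.float64(-89.1))
yellow lid [ 0.5231 -0.247   0.0912] (np.float64(47.0), np.float64(-79.2))
pink w1 [ 0.393  -0.1837  0.125 ] (np.float64(-97.3), np.float64(-69.6))
pink w1 edgeR [ 0.4001 -0.1513  0.125 ] (np.float64(-102.9), np.float64(-36.9))
yellow w1 [ 0.522  -0.2458  0.09  ] (np.float64(45.6), np.float64(-78.6))
big w1 [ 0.3824 -0.0525  0.13  ] (np.float64(-156.5), np.float64(47.9))
pink lid tri side,w1 (array([ 0.388, -0.192,  0.112]), np.float64(0.0015810039132525544)) (array([ 0.393 , -0.1861,  0.1225]), np.float64(0.000702014132537121))
yellow lid tri side,w1 (array([ 0.5229, -0.2471,  0.0889]), np.float64(0.0007064517024130135))
```

```bash
python3 - <<'E'
from m import *
S=dict(np.load("scene0.npz"));D=dict(np.load("side0.npz"))
K=np.array([.509,-.157]);yh=np.array([.3767,.9263]);xh=np.array([yh[1],-yh[0]])
for n,lo,hi in(("pink",(155,60,120),(178,255,255)),("yellow",(22,120,120),(34,255,255))):
  for q,C in(("scene",S),("side",D)):
    m=cv2.inRange(cv2.cvtColor(C["image"],cv2.COLOR_BGR2HSV),lo,hi);k,l,st,ce=cv2.connectedComponentsWithStats(m)
    i=1+np.argmax(st[1:,4]);m=l==i
    x,y,w,h,_=st[i];ys,xs=np.nonzero(m);ub=xs[ys==ys.max()].mean();ut=xs[ys==ys.min()].mean()
    B=plane(C,(ub,y+h-.5),0);o,_=ray(C,(ub,y));W=C["world_to_cam"]
    top=np.linalg.norm(ray(C,(ut,y))[0]-np.r_[B[:2],.11]) # range near the lid
    r=w/2*top/C["K"][0,0];dh=(B-o)[:2];dh/=np.linalg.norm(dh)
    ctr=B[:2]+r*dh;o,d=ray(C,(ut,y-.5));t=((ctr-o[:2])@dh+r)/(d[:2]@dh);rel=(ctr-K)
    print(n,q,"r",r,"ctr",ctr,"rel knob",rel@xh,rel@yh,"h",o[2]+t*d[2])
E
```

```text
pink scene r 0.036581687735549366 ctr [ 0.398  -0.1882] rel knob -0.09104973958195861 -0.0706788922294278 h 0.11177981941584003
pink side r 0.03682414485537605 ctr [ 0.3866 -0.1862] rel knob -0.10235889807854173 -0.0731103603384268 h 0.1086154431148364
yellow scene r 0.03304900432031357 ctr [ 0.541  -0.2482] rel knob 0.063966516370691 -0.07241898564112145 h 0.07729816405703605
yellow side r 0.03014959019113543 ctr [ 0.5331 -0.2477] rel knob 0.05644466641420273 -0.0749561915429071 h 0.07731209420795593
```

The pink jar is about 0.11–0.12 m tall and sits at (-97,-73) mm from the knob. The gripper body could graze it during the pull. I'll therefore grip the knob high and 5 mm towards the bracket, with 8° of yaw to swing the body away.

carry_out(
  motion=[-0.61,-0.04,0,0,0,0,0,0,0.82,0,0,0,0,0.82,0,0,0,0.7,0,0,0,0,0.7,0,0,0,0,0.7,0,0,0,0,0.5,0,0,0,0,0,0,0],
)

```text
time_s: 13.85
position: [0.5089, -0.1503, 0.1208]
tcp_rot: [-2.715, -1.569, 0.005]
contact_force: [-0.4, 0.6, -0.1]
gripper_width: 0.0921
grasp_force: 0.0
```

```bash
python3 - <<'E'
from m import *
from workcell import bot
s,c,T=wcam(bot);print(s["time_s"],T[:3],s["contact_force"])
np.savez("w6.npz",K=c["K"],D=c["D"],world_to_cam=c["world_to_cam"],image=c["image"])
cv2.imwrite("pics/w6.png",c["image"]);K=np.array([.509,-.157,.042])
print(project(c,K),project(c,T[:3,3]))
E
```

```text
13.85 [[ 0.4996  0.8663 -0.0057  0.5089]
 [ 0.8663 -0.4996  0.0035 -0.1503]
 [ 0.0002 -0.0067 -1.      0.1208]] [-0.3825  0.6019 -0.1344]
[[262.0227 211.7418]] [[256.6904 244.9317]]
```

View pics/w6.png

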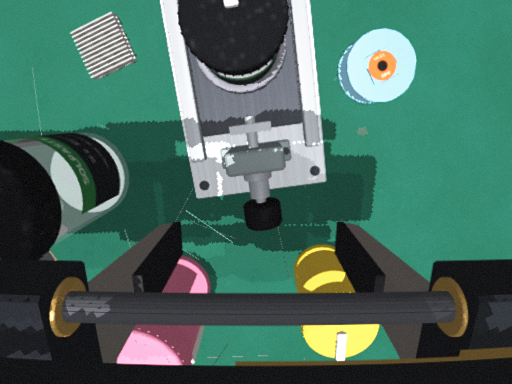

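The knob sits at (262,213), which agrees with the projected (262,212). Both fingers clear the jars. Finish the descent and grip.

carry_out(
  motion=[-0.02,0.07,0.5,0,0,0,0,0.5,0,0,0,0,0.5,0,0,0,0,0.37,0,0,0,0,0,0,0,0,0,0,0,0],
)

```text
time_s: 14.5
position: [0.5135, -0.155, 0.0502]
tcp_rot: [2.721, 1.569, 0.001]
contact_force: [-0.0, -0.3, -0.6]
gripper_width: 0.0919
grasp_force: 0.0
```

carry_out(
  motion=[0,0,0,0,1,0,0,0,0,1,0,0,0,0,1,0,0,0,0,1,0,0,0,0,1,0,0,0,0,1,0,0,0,0,1,0,0,0,0,1],
  squeeze=40,
)

```text
time_s: 15.3
position: [0.5106, -0.1535, 0.0486]
tcp_rot: [-2.717, -1.566, 0.005]
contact_force: [-9.0, 4.9, 10.4]
gripper_width: 0.03
grasp_force: 14.0
```

carry_out(
  motion=[0,0,0,0,1,0,0,0,0,1,0,0,0,0,1,0,0,0,0,1],
)

```text
time_s: 15.7
position: [0.5105, -0.1535, 0.0488]
tcp_rot: [-2.717, -1.567, 0.006]
contact_force: [-6.3, 4.1, 7.1]
gripper_width: 0.0289
grasp_force: 40.0
```

The grip is at the knob, but the tips are only about 4 mm below its centre. I'll regrip 4 mm lower to be safe.

carry_out(
  motion=[0,0,0,0,0.5,0,0,0,0,0.5,0,0,0,0,0.5,0,0,0.1,0,0.5,0,0,0,0,0.5,0,0,0,0,0.5],
)

```text
time_s: 16.3
position: [0.5126, -0.1548, 0.045]
tcp_rot: [-2.722, -1.568, 0.0]
contact_force: [0.8, 0.2, 0.4]
gripper_width: 0.0461
grasp_force: 0.0
```

carry_out(
  motion=[0,0,0,0,1,0,0,0,0,1,0,0,0,0,1,0,0,0,0,1,0,0,0,0,1,0,0,0,0,1,0,0,0,0,1,0,0,0,0,1],
  squeeze=45,
)

```text
time_s: 17.1
position: [0.5105, -0.1535, 0.0448]
tcp_rot: [-2.717, -1.567, 0.006]
contact_force: [-6.8, 4.4, 6.4]
gripper_width: 0.0287
grasp_force: 45.0
```

```bash
python3 - <<'E'
from m import *
from workcell import bot
s,c,T=wcam(bot);print(s["time_s"],T[:3],s["contact_force"],s["moment"],s["gripper_width"],s["grasp_force"])
yh=np.array([.3767,.9263,0]);print("jig -y in tool axes",T[:3,:3].T@-yh)
np.savez("w7.npz",image=c["image"],K=c["K"],D=c["D"],world_to_cam=c["world_to_cam"])
E
```

```text
17.1 [[ 0.5006  0.8657 -0.0057  0.5105]
 [ 0.8657 -0.5006  0.0028 -0.1535]
 [-0.0004 -0.0064 -1.      0.0448]] [-6.8225  4.4088  6.3716] [0.6878 1.5753 0.1348] 0.02869496654706386 45.002553361182436
jig -y in tool axes [-0.9905  0.1376 -0.0005]
```

Grip is solid, with a 2 mm lateral bias to relieve. Pulling along jig -y in small steps.

carry_out(
  motion=[-0.1,-0.04,0,0,1,-0.1,0.01,0,0,1,-0.1,0.01,0,0,1,-0.1,0.01,0,0,1,0,0,0,0,1,0,0,0,0,1],
)

```text
time_s: 17.75
position: [0.5049, -0.1667, 0.0449]
tcp_rot: [-2.72, -1.567, -0.004]
contact_force: [4.4, 6.0, -1.9]
gripper_width: 0.0287
grasp_force: 45.0
```

carry_out(
  motion=[-0.07,0.01,0,0,1,-0.06,0.01,0,0,1,0,0,0,0,1,0,0,0,0,1],
)

```text
time_s: 18.15
position: [0.5035, -0.1704, 0.0449]
tcp_rot: [-2.719, -1.566, -0.007]
contact_force: [6.9, 10.7, -1.3]
gripper_width: 0.029
grasp_force: 45.0
```

TCP travelled 18.3 mm along jig -y, and the 12.5 N reaction exceeds the 9 N spring force, so the stop seems reached. Checking by camera for slip, jar state and bystanders.

```bash
python3 - <<'E'
from m import *
from workcell import bot
s,c,T=wcam(bot);d=bot.capture("side");e=bot.capture("scene");a=dict(np.load("w7.npz"))
up=lambda im,f:cv2.resize(im,None,fx=f,fy=f,interpolation=cv2.INTER_CUBIC)
im=np.zeros((600,800,3),np.uint8)
im[:300,:400]=up(c["image"],400/512);im[:300,400:]=up(a["image"],400/512)
im[300:,:400]=up(d["image"][150:350,190:390],2)[:300,:400] if 0 else up(d["image"][160:310,190:390],2)
im[300:,400:]=up(e["image"][140:290,190:390],2)
cv2.imwrite("pics/fin.png",im);print(s["contact_force"],s["position"])
E
```

```text
[ 6.907  10.6585 -1.3219] [ 0.5035 -0.1704  0.0449]
```

View pics/fin.png

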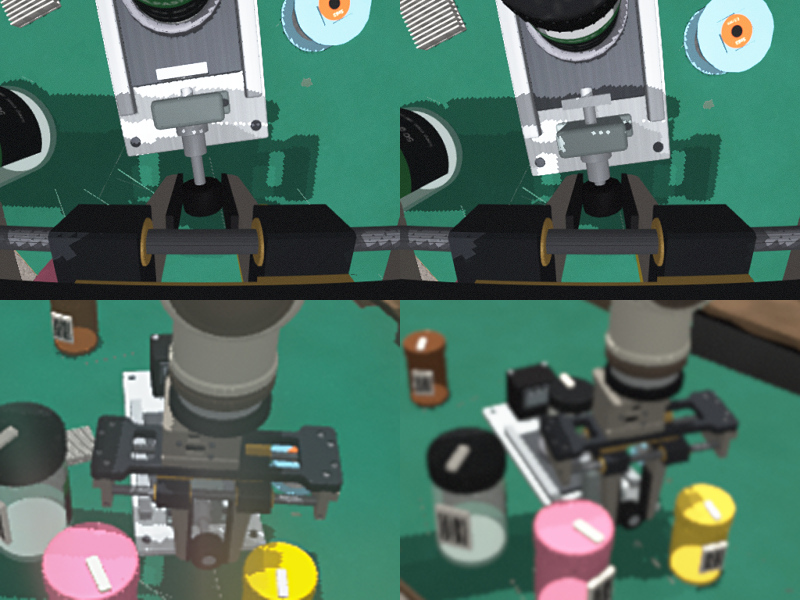

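The wrist view (left, against seated on the right) shows the rod now exposed at (197,165). The pin is gone from the gap before the tongue at (180,72), and the knob has not shifted in the pads. In the scene view the jar's rib still faces the scanner at (568,380), and the pink and yellow jars are untouched.

```bash
python3 -c "
from workcell import bot
print(bot.sign_off())"
```

```text
the job is handed in; nothing more can be done
None
```

The job is handed in: the jar stands released in its nest with its plate square to the scanner (measured within about 0.2°), and the plunger knob was still held at its stop (about 18 mm of travel, 12.5 N reaction) at sign-off.

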